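# Tip a grooved rail out of a sprung rack and butt it up in the mortising fixture

### The job

Take the grooved rail out of the board rack: tip it forward by its top edge with the fingers until it leans out over the front lip, then take hold of its front end and lift it out, leaving the plain rails standing in the rack and the pulley wheel and jar undisturbed on top. Stand it, groove up, on the base of the mortising fixture with its flat side tight against the fence and its end tight against the end stop, without shifting the stop, and let go.

Things in the scene. Friction and masses are not known exactly. Their poses are not given: they have to be found in the camera images.
- grooved_rail: Pale wooden rail blank, 120 long x 36 thick x 95 mm high, 0.10 to 0.16 kg, on edge like a book in the rack, in any of its four places. The only one with a groove (8 wide, 12 mm deep) along the middle of its top edge, seen as a notch at the top of its front end. Origin: centre of its underside; x along its length (into the rack), y across its thickness, z up.
- plain_rail_1: Rail blank of the same wood and size, top edge plain, in the rack. Origin: centre of its underside.
- plain_rail_2: As plain_rail_1.
- plain_rail_3: As plain_rail_1.
- rack: Plywood rack, 182 wide (a spring tube adds 62 mm at the left), 143 deep, 199 mm high, fixed to the bench. Origin on the bench below the middle of the four rails' flush front faces; x into the rack, y to its left, z up. The rails stand face to face on its floor, 15 mm above the bench, between a fixed right cheek and the sprung follower plate at the left.
- follower (a joint): Travel (m) of the sprung follower plate towards the stack: 0 with four rails in the rack, up to 0.036 with three. On the rack's slippery waxed floor it presses the stack together with 1.7 to 2.4 N, so a rail tipped 20 degrees or more stays leaning by friction when let go, and the other rails close up after it is drawn out.
- rack_lip (a point): Middle of the top rear edge of the rack's lip, 24 mm above the bench. The lip, 9 mm above the rack's floor and 10 mm thick, stands before the rails' lower edges and stops them from being drawn straight out. A tipped rail turns about its lower front edge here; lift it at least 10 mm to clear the lip.
- shelf_edge (a point): Middle of the lower front edge of the rack's top shelf, 185 mm above the bench and 75 mm above the rails' tops, 8 mm behind their front faces, as the cheeks; shelf 14 mm thick. Fingers reach the rails' top edges only from the front, tilted 35 to 45 degrees. A tipped rail's rear top corner rises up to 40 mm but stays below the shelf.
- rail_top (a point): Point on the grooved rail at the top of its front end, middle of its thickness, 95 mm above its underside; axes as the rail's. Pressing 12 to 20 N down on the top edge 10 to 15 mm behind this end and drawing the fingers to the front tips the rail; its top must come about 35 to 50 mm forward to leave room for a grip beside it.
- fixture: Mortising fixture, fixed to the bench: plywood base 210 x 122 x 18 mm with a wooden fence 200 long, 20 thick and 55 mm high (its top 73 mm above the bench). Origin on the bench below the fence's working face, at the middle of its length; x along the fence, away from the robot, y from the fence over the free side of the base (77 mm wide, on the robot's left), z up.
- fence_foot (a point): Foot of the fence's working face at the middle of its length, on top of the base (18 mm above the bench); axes as the fixture's. A rail standing on the base against the fence has its centre 18 mm from here in y, and its upper 40 mm stand above the fence.
- stop_face (a point): Foot of the end stop's near face, in the plane of the fence face, on top of the base; axes as the fixture's. The stop, a wooden block 24 thick, 40 wide, 51 mm high with a bridge over the fence (66 mm above the base), is clamped to the fence towards its far end, its place varying by 40 mm, and holds against 25 N. A rail against it has its centre 60 mm before it in x.
- pulley_wheel: Dull brass pulley wheel, 67 mm wide and 19 mm high, lying on the rack's top shelf. Origin: centre of its underside.
- glass_jar: Glass jar, 66 mm wide and 95 mm high, on the rack's top shelf. Origin: centre of its underside.
Mind the look-alikes: they are no part of the job. Leave any purple look-alike of the plain_rail_3 alone.

How it is judged:
On the way, in this order (a step that is already met when the one before it is completed fails the run):
1. the grooved rail leans forward out of the rack by 20 degrees or more, its lower edge still behind the lip (angle between grooved_rail's own z axis and vertical above 0.35 rad and x of grooved_rail in the frame of rack above 0.02 m and x of rail_top in the frame of rack below -0.02 m), for 0.2 s.
2. the grooved rail is clear of the rack in the gripper (horizontal distance between grooved_rail and rack above 0.06 m and x of grooved_rail in the frame of rack below 0 m and contact force between the fingers and grooved_rail above 2 N and height (world z) of grooved_rail above 0.03 m), for 0.1 s.
At the end, for the whole second after the job is handed in: The grooved rail stands upright (within 3 degrees), groove up, on the fixture's base, released and at rest, flat against the fence (within 2.5 mm and 2.3 degrees) and its end against the end stop (within 3 mm); the three plain rails stand upright in the rack, drawn forward by no more than 10 mm (angle between grooved_rail's own z axis and vertical below 0.05 rad and angle between the x axis of grooved_rail and the x axis of fixture, either way round below 0.04 rad and y of grooved_rail in the frame of fence_foot between 0.015 and 0.0205 m and x of grooved_rail in the frame of stop_face between -0.063 and -0.057 m and z of grooved_rail in the frame of fence_foot between -0.003 and 0.003 m and linear speed of grooved_rail below 0.01 m/s and angle between each of plain_rail_1, plain_rail_2, plain_rail_3's own z axis and vertical below 0.1 rad and x of each of plain_rail_1, plain_rail_2, plain_rail_3 in the frame of rack above 0.05 m); the robot touches nothing.
It fails at once if a plain rail is tipped over or pulled out of the rack (angle between any of plain_rail_1, plain_rail_2, plain_rail_3's own z axis and vertical above 0.4 rad).
It fails at once if the pulley wheel or the jar on the rack is shifted by more than 20 mm or tipped (distance of any of pulley_wheel, glass_jar from where it was at the start of the episode above 0.02 m or angle between any of pulley_wheel, glass_jar's own z axis and vertical above 0.2 rad).
It fails at once if the end stop is shifted by more than 3 mm (distance of stop_face from where it was at the start of the episode above 0.003 m).
It also fails if it takes over 53 s, if anything falls off the work surface, if the arm or the gripper's body presses on something with over 40 N, if the wrist force passes 120 N, or if a joint passes its speed limit or range.

### The arm

A 6-joint arm with a two-finger parallel gripper is mounted at the origin on a cart in front of the work surface, level with it; the furniture and walls round the work are solid. World frame = base frame: x ahead of the robot, y to its left, z up, the work surface at z = 0. Lengths are in m, angles in rad, forces in N, time in s.
With the tool pointing down it reaches from about 0.375 to 0.975 m from the base axis. Payload 3.8 kg.
Tool frame: the origin (TCP) lies between the finger pads; the fingertips stand 17 mm ahead of it and the grasp point (between the pads) lies 2 mm behind it (robot.tip_extent is the distance from the TCP to the fingertips, in m); z points along the fingers, y is the line along which they close (so a half turn about z gives the same grasp; the last joint's range is limited). The gripper opens to 85 mm and grips with 20 to 120 N. Pads are 22 mm wide; open, the fingers measure 114 mm over their backs; the gripper's body (76 mm by 85 mm) begins 54 mm behind the grasp point. The pads swing forward as they close: fully open they stand 13 mm farther back than shut.
Start: joints at [1.204, 0.264, 1.604, -0, 1.274, -0.037], TCP at [0.219, 0.639, 0.248] pointing down, gripper open.
Joint ranges: [-2.63, 2.63], [-0.94, 2.18], [0.31, 2.57], [-1.31, 4.45], [0, 2.66], [-2.55, 2.55]. Speed limits (rad/s): [2.57, 2.57, 3.14, 3.14, 3.14, 3.14].

### API

Orientations are given as a unit quaternion [w, x, y, z].
In Python, from workcell import telemetry, grab_frame, robot, models gives the robot as it stands.
- The arm moves only by the tool play_rows, never from a script. Its argument "motion" is a list that holds one entry, the list of rows, each a list of 6 numbers: the shift along the tool's x, y, z each as a share of 2 cm, from -1 to 1, then the turn, a rotation vector about the tool's x, y, z each as a share of 6 degrees, from -1 to 1. In form: [[[x, y, z, rx, ry, rz], ...]]. A call has 1 to 10 rows; each row shifts and turns the commanded pose from where the row before left it, along the tool's axes as they then stand; what a row does not reach is not made up. A row lasts 1/8 s, in which the tool goes at most 62.5 mm and 10.7 degrees, less where a joint would pass 70% of its speed; a pose out of reach is approached as far as the arm can. A call with a number of a shift or a turn outside -1 to 1 is refused whole. A call with a gripper value outside its range is refused whole. "hand" is the closure, from 0 (fully open) to 1 (shut), set as the call begins (left out, the last holds). The fingers move at their own pace and stop on an object; the grip force is fixed at half the most. Time passes only in rows, so rows that do not move let the fingers close. It gives the time, the measured TCP pose, the force, the opening and the grip force at its end, in the units of the state.
- telemetry.read_state(): the state, without advancing time (a new reading comes with each control period).
- grab_frame(name): name is "side" or "top"; returns a dict with "color" (420x560x3 uint8, red, green, blue), "z_map" (420x560 float32, m along the optical axis (not along the pixel's ray), 0 where there is no reading), "vertical_fov" (degrees; the focal length in pixels is half the picture's height over the tangent of half this angle, whatever the lens; pixels are square), "cx", "cy" (the principal point, pixels), "world_to_cam" (4x4, takes a point from world to camera coordinates). Camera axes: x right, y up, looking along -z (the intrinsics and any distortion apply to the point x, -y, -z); pixel columns grow to the right and rows downward; lengths in m; the calibration is good to about 2 mm. A picture is of the moment at which its call begins.
- robot.close_job(): hands the job in; it is judged then, once.
Trained networks look in the newest picture that a camera, given by its name, has taken for a name from the list of things; names that differ only in an ending like _2 or _b are one class to them, and where a whole thing is asked for, a point or a joint stands for the part that bears it (a point fixed in the world has none). Each returns a list of dicts, best first, with "conf" (0 to 1); they miss things now and then, are a little off and sometimes report something else, mostly with a low value. They report only what shows in the picture. A call takes as long as a camera call. They do not tell look-alikes from the thing itself.
- models.trace(query, camera): "mask" (420x560 bool, what is visible of it) and "rect" ([left, top, width, height] as shares, 0 to 1, of the picture: columns of its width, rows of its height, round what is visible of it).
- models.landmark_of(query, camera): "xy" ([column, row] as shares, 0 to 1, of the picture: columns of its width, rows of its height: a listed point, or the origin of a listed thing).
The state is a dict: "time_s": time; "joint_pos": joint angles; "joint_vel": joint speeds; "joint_torque": joint torques, N m; "tool_pos": TCP position; "ee_rot": TCP orientation; "force": force on the tool from outside, world axes, zero at the start; "moment": the same for the moment, N m; "width": finger opening in m; "grasp_force": force on a finger pad.
Only numpy, scipy, OpenCV 4.12 (cv2) and the standard library are available. Lean on these libraries where they do the work, as an engineer would, in place of code of your own. Each camera call takes 0.05 s, during which the arm holds its last target. There are 200 camera calls.

## Working session

There is one attempt and no reset: what is moved stays moved. The work goes in short steps, Python scripts to look and compute and a tool call to move; the robot and the scene stay as the last step left them, time stands still between calls to the robot, and variables do not carry over. Pictures are saved under pics/ and viewed, at most 10 in all, crops included, and the job is handed in when it is done.

Besides the shell and the picture viewer there is one more tool, called after "Call:" as name([rows], argument=value, ...), one row to a line, values as JSON. play_rows: Moves the arm, as the interface text tells. Shift numbers are shares of 2 cm and turn numbers shares of 6 degrees, none past 1 either way. Its arguments: {"type":"object","properties":{"motion":{"type":"array"},"hand":{"type":"number"}},"required":["motion"]}

```bash
ls; mkdir -p pics; cat > h.py <<'E'
import numpy as np, cv2
from workcell import telemetry, grab_frame, robot, models
def K(f):
    h,w=f["z_map"].shape; fl=h/2/np.tan(np.radians(f["vertical_fov"])/2); return fl,f["cx"],f["cy"]
def cloud(f):
    fl,cx,cy=K(f); z=f["z_map"]; h,w=z.shape; u,v=np.meshgrid(np.arange(w),np.arange(h))
    P=np.stack([(u-cx)/fl*z,-(v-cy)/fl*z,-z,np.ones_like(z)],-1)
    W=P@np.linalg.inv(f["world_to_cam"]).T; W=W[...,:3]; W[z<=0]=np.nan; return W
def proj(f,p):
    fl,cx,cy=K(f); c=f["world_to_cam"]@np.r_[p,1]; return cx+fl*c[0]/-c[2], cy+fl*c[1]/c[2]
def save(f,n,box=None,s=1):
    im=f["color"][...,::-1]
    if box: im=im[box[1]:box[3],box[0]:box[2]]
    cv2.imwrite(f"pics/{n}.png",cv2.resize(im,None,fx=s,fy=s,interpolation=cv2.INTER_CUBIC))
E
python3 - <<'E'
from h import *
F={}
for c in("side","top"):
    f=grab_frame(c);save(f,c);F[c]=f
    print(c,{k:v for k,v in f.items() if k not in("color","z_map")})
    W=cloud(f)
    for q in("grooved_rail","plain_rail_1","rack","rack_lip","shelf_edge","rail_top","fixture","fence_foot","stop_face","pulley_wheel","glass_jar"):
        r=models.landmark_of(q,c)
        for d in r[:4]:
            x=d["xy"][0]*560;y=d["xy"][1]*420
            print(q,round(d["conf"],2),round(x),round(y),W[min(int(y),419),min(int(x),559)].round(3))
np.savez("f0.npz",**{c:F[c]["color"] for c in F})
print(telemetry.read_state())
E
```

```text
pics
side {'vertical_fov': 56.405334803347216, 'cx': 278.9489306965916, 'cy': 207.56102504268807, 'world_to_cam': array([[ 0.92500263, -0.37979533,  0.01120932, -0.4861039 ],
       [ 0.12640688,  0.33542051,  0.93354935, -0.22683386],
       [-0.35831751, -0.86211866,  0.3582736 , -0.63008406],
       [ 0.        ,  0.        ,  0.        ,  1.        ]])}
grooved_rail 0.88 313 230 [0.687 0.169 0.027]
plain_rail_1 0.82 195 236 [0.405 0.279 0.012]
plain_rail_1 0.79 291 223 [0.638 0.193 0.048]
plain_rail_1 0.68 296 224 [0.644 0.182 0.048]
plain_rail_1 0.59 280 219 [0.621 0.235 0.045]
rack 0.63 277 235 [ 0.613  0.228 -0.001]
rack_lip 0.56 277 225 [0.614 0.236 0.025]
shelf_edge 0.92 285 163 [0.63  0.227 0.196]
rail_top 0.67 297 201 [0.648 0.189 0.108]
fixture 0.59 292 353 [ 0.456 -0.22   0.024]
fence_foot 0.77 294 346 [ 0.458 -0.223  0.038]
fence_foot 0.69 287 152 [0.659 0.275 0.211]
stop_face 0.68 284 161 [0.633 0.242 0.2  ]
pulley_wheel 0.62 315 160 [0.702 0.199 0.206]
pulley_wheel 0.25 278 225 [0.619 0.236 0.024]
glass_jar 0.69 294 199 [0.646 0.197 0.111]
glass_jar 0.61 286 155 [0.65
[... 1075 characters left out ...]
24]
{'time_s': 1.2, 'joint_pos': array([ 1.20411897e+00,  2.63898063e-01,  1.60403953e+00, -1.76955752e-05,
        1.27369801e+00, -3.69154923e-02]), 'joint_vel': array([-0.00089379,  0.00186867,  0.00096641,  0.00016572, -0.00125681,
        0.00095007]), 'joint_torque': array([ 6.41955776e-04, -5.15052259e+01, -3.67732537e+01, -3.11973181e-04,
        5.82167704e-04,  1.51885587e-05]), 'tool_pos': array([0.21858521, 0.63860219, 0.24825964]), 'ee_rot': array([ 3.98452518e-06,  1.64132324e-01,  9.86438330e-01, -2.27333587e-05]), 'force': array([-0.457276  , -0.91954424, -0.07499974]), 'moment': array([ 0.00667071, -0.01266747,  0.0390161 ]), 'grasp_force': 0.0, 'width': 0.08523437848983638}
```

```bash
python3 - <<'E'
import cv2,numpy as np
s=cv2.imread("pics/side.png");t=cv2.imread("pics/top.png")
a=cv2.resize(s[120:260,200:380],(800,622))[:600]
cv2.imwrite("pics/s_crop.png",a)
b=cv2.resize(t[120:300,150:420],(800,533))
cv2.imwrite("pics/t_crop.png",b)
E
```

```text
(no output)
```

View pics/side.png

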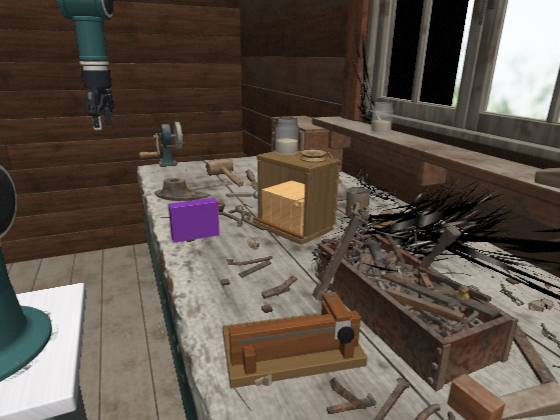

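View pics/s_crop.png

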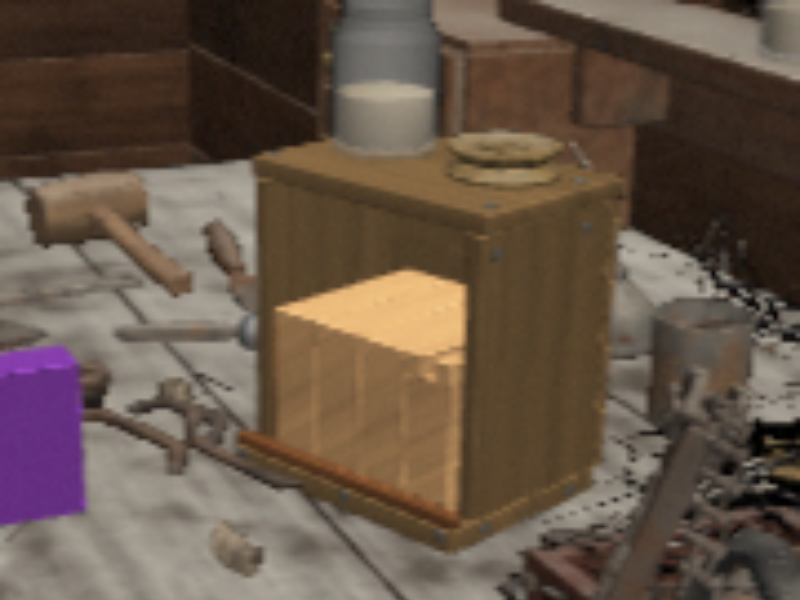

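View pics/t_crop.png

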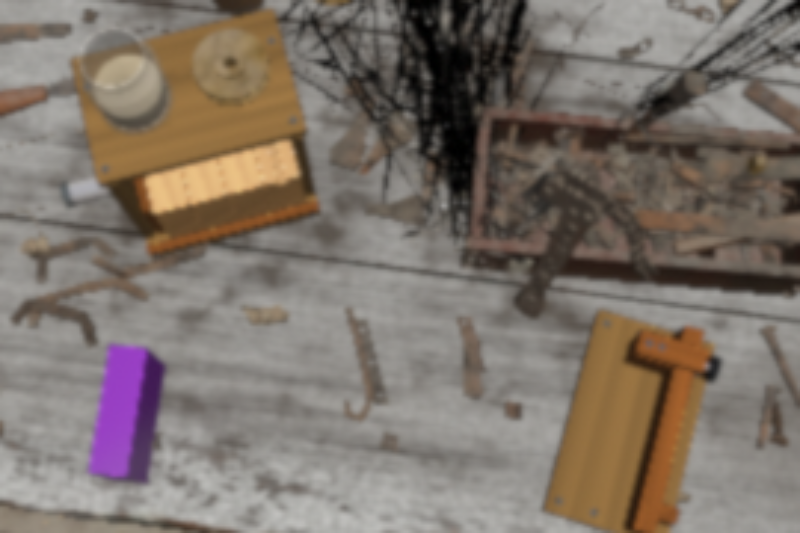

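```bash
python3 - <<'E'
from h import *
for c in("top","side"):
    f=grab_frame(c);W=cloud(f)
    X,Y,Z=W[...,0],W[...,1],W[...,2]
    def sel(name,z0,z1,x0,x1,y0,y1,rect=True):
        m=(Z>z0)&(Z<z1)&(X>x0)&(X<x1)&(Y>y0)&(Y<y1); P=W[m]
        n,l,st,ce=cv2.connectedComponentsWithStats(m.astype(np.uint8)); k=1+np.argmax(st[1:,4]); P=W[l==k]
        r=cv2.minAreaRect(P[:,:2].astype(np.float32)*1000)
        print(c,name,len(P),"z",np.median(P[:,2]).round(4),np.round(r[0],1),np.round(r[1],1),round(r[2],1)); print(np.round(cv2.boxPoints(r)).tolist())
        return P
    sel("shelf",.194,.204,.5,.95,.05,.45)
    sel("railtop",.104,.115,.5,.85,.1,.36)
    sel("lip",.020,.028,.5,.75,.1,.36)
    sel("base",.013,.023,.3,.65,-.35,-.1)
    sel("fence",.068,.078,.3,.65,-.35,-.1)
    sel("bridge",.080,.090,.3,.65,-.35,-.1)
E
```

```text
top shelf 1925 z 0.199 [682.5 265. ] [126.1 190. ] 23.0
[[587.0, 328.0], [662.0, 153.0], [778.0, 202.0], [703.0, 377.0]]
top railtop 577 z 0.11 [634.6 248.7] [ 39.9 121.6] 23.0
[[592.0, 297.0], [640.0, 185.0], [677.0, 201.0], [629.0, 312.0]]
top lip 218 z 0.0239 [613.9 236.6] [ 12.6 179.3] 23.6
[[572.0, 316.0], [644.0, 152.0], [656.0, 157.0], [584.0, 321.0]]
top base 1789 z 0.0181 [ 467.3 -186.2] [121.8 210.7] 80.2
[[353.0, -228.0], [561.0, -264.0], [581.0, -144.0], [374.0, -108.0]]
top fence 432 z 0.0729 [ 441.7 -208.6] [ 32.8 157.5] 80.8
[[361.0, -212.0], [517.0, -237.0], [522.0, -205.0], [367.0, -180.0]]
top bridge 292 z 0.083 [ 634.4 -258.2] [ 32.3 168.4] 1.9
[[615.0, -175.0], [621.0, -343.0], [653.0, -342.0], [648.0, -174.0]]
side shelf 680 z 0.1991 [682.1 262.8] [128.  191.3] 23.6
[[585.0, 325.0], [662.0, 150.0], [779.0, 201.0], [702.0, 376.0]]
side railtop 892 z 0.1101 [678.  261.2] [132.1 182.7] 23.2
[[581.0, 319.0], [653.0, 151.0], [775.0, 203.0], [703.0, 371.0]]
side lip 312 z 0.024 [636.1 223.6] [ 99.6 209.4] 49.8
[[524.0, 253.0], [684.0, 118.0], [748.0, 194.0], [588.0, 329.0]]
side base 2567 z 0.0186 [ 467.2 -192.4] [135.6 209.7] 80.4
[[353.0, -242.0], [559.0, -277.0], [582.0, -143.0], [375.0, -108.0]]
side fence 1510 z 0.0734 [ 469.1 -197.4] [ 81.3 197.9] 72.2
[[362.0, -206.0], [551.0, -266.0], [576.0, -189.0], [387.0, -129.0]]
side bridge 1135 z 0.0834 [ 635.7 -221.8] [ 36.7 245. ] 2.6
[[612.0, -100.0], [623.0, -345.0], [660.0, -343.0], [649.0, -99.0]]
```

```bash
cat > fit.py <<'E'
from h import *
t=grab_frame("top");s=grab_frame("side");T=cloud(t).reshape(-1,3);S=cloud(s).reshape(-1,3)
def box(P,x0,x1,y0,y1,z0,z1): 
    with np.errstate(invalid='ignore'): return P[(P[:,0]>x0)&(P[:,0]<x1)&(P[:,1]>y0)&(P[:,1]<y1)&(P[:,2]>z0)&(P[:,2]<z1)]
def fr(P,o,a):
    c,s_=np.cos(a),np.sin(a); q=P.copy(); d=P[:,:2]-o; q[:,0]=d@[c,s_]; q[:,1]=d@[-s_,c]; return q
def edge(P,i,j,lo,hi,n,side):
    # extreme of coord i per bin of j -> line fit
    b=np.linspace(lo,hi,n+1); e=[]
    for k in range(n):
        m=(P[:,j]>=b[k])&(P[:,j]<b[k+1])
        if m.sum()>2: e.append(((b[k]+b[k+1])/2,(P[m,i].max() if side>0 else P[m,i].min())))
    e=np.array(e); 
    for _ in range(3):
        p=np.polyfit(e[:,0],e[:,1],1); r=e[:,1]-np.polyval(p,e[:,0]); e=e[abs(r)<=max(2*r.std(),.001)]
    return np.degrees(np.arctan(p[0])).round(2),p[1].round(4),len(e)
E
python3 - <<'E'
from fit import *
o=np.array([.6195,.2405]);a=np.radians(23.2)
R=fr(S,o,a)
P=box(R,-.03,.03,-.06,.06,.035,.10); # front faces in side
m=abs(P[:,0]-np.median(P[:,0]))<.006;P=P[m];p=np.polyfit(P[:,1],P[:,0],1);print("railfront side x0,slope deg",p[1],-np.degrees(np.arctan(p[0])),len(P), "y",P[:,1].min(),P[:,1].max())
R2=fr(T,o,a);P=box(R2,-.03,.05,-.09,.09,.107,.113);print("top railtop front",edge(P,0,1,-.06,.06,24,-1),"y",P[:,1].min(),P[:,1].max())
for nm,Q in(("s",R),("t",R2)):
    P=box(Q,-.05,.2,-.11,.13,.196,.202);print(nm,"shelf front",edge(P,0,1,-.08,.08,20,-1),"right",edge(P,1,0,.02,.11,12,-1),"left",edge(P,1,0,.02,.11,12,1))
    P=box(Q,-.05,.03,-.11,.13,.021,.027);print(nm,"lip front",edge(P,0,1,-.08,.08,20,-1),"ends",P[:,1].min(),P[:,1].max())
# groove: points between .09 and .106 near the front, 
P=box(R,-.01,.03,-.09,.09,.092,.106);h,_=np.histogram(P[P[:,0]>.004][:,1],np.arange(-.09,.09,.006));print(h)
P=box(R2,-.01,.12,-.09,.09,.092,.1065);h,_=np.histogram(P[P[:,0]>.004][:,1],np.arange(-.09,.09,.006));print(h)
# fixture
o=np.array([.467,-.186]);a=np.radians(-9.6)
for nm,Q in(("s",fr(S,o,a)),("t",fr(T,o,a))):
    P=box(Q,-.11,.04,-.08,.0,.069,.077);print(nm,"fence top +y",edge(P,1,0,-.08,.04,15,1),"-y",edge(P,1,0,-.08,.04,15,-1),"xmin",np.percentile(P[:,0],1))
    P=box(Q,0.0,.12,-.09,.05,.080,.088);print(nm,"bridge -x",edge(P,0,1,-.045,.0,8,-1),"+x",edge(P,0,1,-.045,.0,8,1),P[:,:2].min(0),P[:,:2].max(0),len(P))
    P=box(Q,-.12,.12,-.08,.08,.015,.021);print(nm,"base +y",edge(P,1,0,-.1,.1,20,1),"-x",edge(P,0,1,-.01,.055,12,-1),"+x",edge(P,0,1,-.01,.055,12,1))
    P=box(Q,-.09,.03,-.06,.0,.03,.065);m=P[:,1]<-.02
    if len(P)>30: 
        med=np.median(P[:,1]);P=P[abs(P[:,1]-med)<.005];p=np.polyfit(P[:,0],P[:,1],1);print(nm,"fence face",np.degrees(p[0]),p[1],len(P))
E
```

```text
railfront side x0,slope deg -0.001665780430203004 0.2032370964751352 744 y -0.0599622093243139 0.059662896078384445
top railtop front (np.float64(-0.2), np.float64(-0.0012), 23) y -0.08473120081920137 0.08588863959915614
s shelf front (np.float64(-0.15), np.float64(0.0062), 17) right (np.float64(0.1), np.float64(-0.0976), 12) left (np.float64(-48.84), np.float64(0.1308), 11)
s lip front (np.float64(-0.08), np.float64(-0.0131), 19) ends -0.09541220050551731 0.08967381942247452
t shelf front (np.float64(-0.35), np.float64(0.0061), 19) right (np.float64(-0.19), np.float64(-0.0963), 12) left (np.float64(0.24), np.float64(0.0914), 11)
t lip front (np.float64(-0.04), np.float64(-0.0119), 18) ends -0.09240741065266242 0.08766396283633544
[8 6 0 0 0 4 0 0 0 0 0 0 0 0 0 0 0 0 0 0 0 0 0 0 0 0 0 6 9]
[ 4  2  0  6 25  6  3  0  0  2  1  1  0  0  0  0  0  1  2  1  2  0  0  1
  2 10 27 17  4]
s fence top +y (np.float64(-0.33), np.float64(-0.0174), 13) -y (np.float64(0.3), np.float64(-0.0383), 15) xmin -0.09722836010511388
s bridge -x (np.float64(-0.09), np.float64(0.058), 8) +x (np.float64(-0.87), np.float64(0.0808), 8) [ 0.05761852 -0.04515912] [0.08201893 0.02295087] 436
s base +y (np.float64(0.07), np.float64(0.0589), 16) -x (np.float64(-0.01), np.float64(-0.1029), 12) +x (np.float64(5.25), np.float64(-0.098), 11)
s fence face 0.1539194377297139 -0.03707627128609278 1403
t fence top +y (np.float64(-0.19), np.float64(-0.017), 15) -y (np.float64(-0.8), np.float64(-0.0357), 13) xmin -0.09875653605990564
t bridge -x (np.float64(-0.72), np.float64(0.057), 8) +x (np.float64(0.82), np.float64(0.0799), 8) [ 0.05647153 -0.04233363] [0.08055901 0.02329899] 188
t base +y (np.float64(-0.01), np.float64(0.0601), 19) -x (np.float64(0.52), np.float64(-0.1038), 12) +x (np.float64(-0.6), np.float64(0.1036), 12)
t fence face -0.09098510268036623 -0.016678289905492045 97
```

```bash
cat >> fit.py <<'E'
def rect(f,fn,U,V):
    # sample image at fn(u,v)->world
    mx=np.zeros((len(V),len(U)),np.float32);my=mx.copy()
    for i,v in enumerate(V):
        for j,u in enumerate(U):
            x,y=proj(f,fn(u,v)); mx[i,j]=x;my[i,j]=y
    return cv2.remap(f["color"][...,::-1].copy(),mx,my,cv2.INTER_CUBIC)
E
python3 - <<'E'
from fit import *
o=np.array([.6195,.2405]);a=np.radians(23.4);ex=np.array([np.cos(a),np.sin(a)]);ey=np.array([-ex[1],ex[0]])
w=lambda x,y,z:np.r_[o+x*ex+y*ey,z]
U=np.arange(.1,-.1,-.0005)
A=rect(s,lambda u,v:w(-.0015,u,v),U,np.arange(.125,.01,-.0005))
B=rect(t,lambda u,v:w(v,u,.110),U,np.arange(.05,-.02,-.0005))
I=np.vstack([A,B]);I=cv2.resize(I,None,fx=2,fy=1.6,interpolation=cv2.INTER_LINEAR)
for k in range(-10,11):
    x=int((.1-k*.01)/.0005*2); cv2.line(I,(x,0),(x,14 if k%5 else 28),(0,255,0),1)
    cv2.line(I,(x,365),(x,375),(0,255,0),1)
cv2.imwrite("pics/rect.png",I);print(I.shape)
E
```

```text
(592, 800, 3)
```

View pics/rect.png

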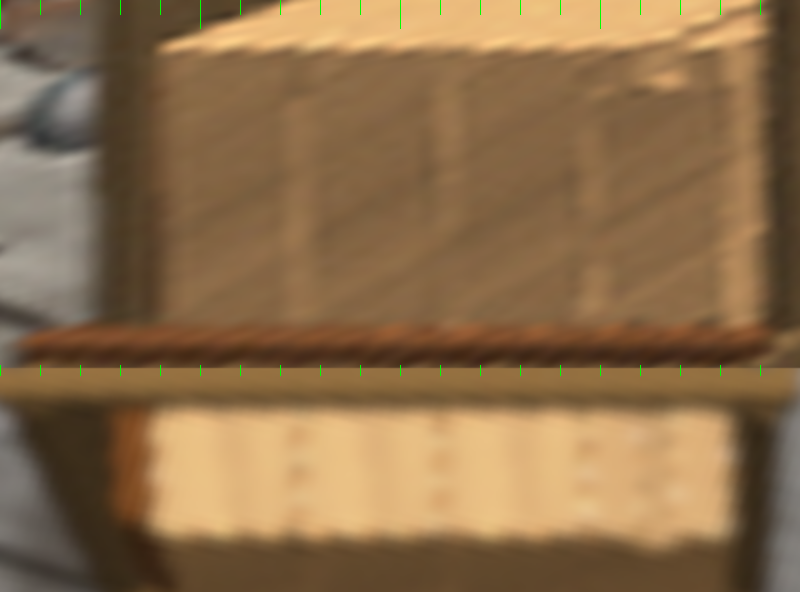

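```bash
cat > mv.py <<'E'
import numpy as np
from scipy.spatial.transform import Rotation as R
from workcell import telemetry, robot
OR=np.array([.6225,.2305,0]);AR=np.radians(23.4)
OF=None;AF=np.radians(-9.6)
def st():
    s=telemetry.read_state();q=s["ee_rot"];return s,s["tool_pos"],R.from_quat([*q[1:],q[0]])
def pose(p,alpha,O,A):
    """tool pose: TCP p in frame (O,A); tool z tilted alpha deg forward of down; y along frame y"""
    a=np.radians(alpha);z=np.array([np.sin(a),0,-np.cos(a)]);y=np.array([0,1,0.]);F=R.from_euler('z',A)
    return O+F.apply(p), F*R.from_matrix(np.c_[np.cross(y,z),y,z])
def inframe(p,O,A): return R.from_euler('z',-A).apply(p-O)
def rows(P,Q,n=None,p0=None,q0=None):
    s,p,q=st()
    if p0 is not None:p=p0
    if q0 is not None:q=q0
    w=(q.inv()*Q).as_rotvec()
    for m in ([n] if n else range(1,80)):
        r=R.from_rotvec(w/m);M=sum((r**k).as_matrix() for k in range(m))
        v=np.linalg.solve(M,q.inv().apply(P-p))
        u=np.r_[v/.02,np.degrees(w/m)/6]
        if abs(u).max()<=1 and (n or abs(u).max()<=.95): break
    print("n",m,u.round(3).tolist()); return u
def tip(c,alpha,half,ext=.017):
    """TCP so that the lower (near) corner of the tip is at c"""
    a=np.radians(alpha); return np.array(c)+np.array([np.cos(a),0,np.sin(a)])*half-np.array([np.sin(a),0,-np.cos(a)])*ext
E
python3 - <<'E'
from mv import *
print(robot.tip_extent)
s,p,q=st()
P,Q=pose(tip([-.06,-.054,.16],42,.011),42,OR,AR);print(P)
rows(P,Q)
E
```

```text
0.017
[0.58594332 0.15584125 0.1799939 ]
n 27 [-0.615, -0.941, 0.318, -0.096, -0.247, -0.249]
```

```bash
python3 - <<'E'
from mv import *
s,p,q=st()
P,Q=pose(tip([-.06,-.054,.16],42,.011),42,OR,AR)
u=rows(P,Q,28)
u=u.round(2);print(u.tolist())
for k in range(28):
    p=p+q.apply(u[:3]*.02);q=q*R.from_rotvec(np.radians(u[3:]*6))
    if k%5==4 or k==27:print(k,p.round(3))
E
```

```text
n 28 [-0.593, -0.908, 0.306, -0.092, -0.238, -0.24]
[-0.59, -0.91, 0.31, -0.09, -0.24, -0.24]
4 [0.252 0.535 0.219]
9 [0.301 0.437 0.195]
14 [0.366 0.346 0.177]
19 [0.442 0.264 0.17 ]
24 [0.529 0.192 0.172]
27 [0.585 0.154 0.18 ]
```

Call:
play_rows([
  [[-0.59,-0.91,0.31,-0.09,-0.24,-0.24],[-0.59,-0.91,0.31,-0.09,-0.24,-0.24],[-0.59,-0.91,0.31,-0.09,-0.24,-0.24],[-0.59,-0.91,0.31,-0.09,-0.24,-0.24],[-0.59,-0.91,0.31,-0.09,-0.24,-0.24],[-0.59,-0.91,0.31,-0.09,-0.24,-0.24],[-0.59,-0.91,0.31,-0.09,-0.24,-0.24],[-0.59,-0.91,0.31,-0.09,-0.24,-0.24],[-0.59,-0.91,0.31,-0.09,-0.24,-0.24],[-0.59,-0.91,0.31,-0.09,-0.24,-0.24]],
], hand=1)

```text
time_s: 2.75
tool_pos: [0.3016, 0.4362, 0.1946]
ee_rot: [0.131, 0.038, 0.99, 0.026]
force: [1.3, 0.1, -0.2]
width: -0.0
grasp_force: 0.0
```

Call:
play_rows([
  [[-0.59,-0.91,0.31,-0.09,-0.24,-0.24],[-0.59,-0.91,0.31,-0.09,-0.24,-0.24],[-0.59,-0.91,0.31,-0.09,-0.24,-0.24],[-0.59,-0.91,0.31,-0.09,-0.24,-0.24],[-0.59,-0.91,0.31,-0.09,-0.24,-0.24],[-0.59,-0.91,0.31,-0.09,-0.24,-0.24],[-0.59,-0.91,0.31,-0.09,-0.24,-0.24],[-0.59,-0.91,0.31,-0.09,-0.24,-0.24],[-0.59,-0.91,0.31,-0.09,-0.24,-0.24],[-0.59,-0.91,0.31,-0.09,-0.24,-0.24]],
])

```text
time_s: 4.0
tool_pos: [0.4427, 0.2631, 0.1699]
ee_rot: [0.258, -0.09, 0.961, 0.051]
force: [0.6, 1.3, 0.3]
width: 0.0
grasp_force: 0.0
```

```bash
python3 - <<'E'
from mv import *
s,p,q=st();print(s["time_s"],p,s["width"],s["joint_pos"].round(2),s["force"].round(2))
P,Q=pose(tip([-.03,-.054,.15],42,.011),42,OR,AR)
rows(P,Q)
E
```

```text
4.0 [0.44274955 0.26314579 0.16987549] 1.1296108239040794e-05 [ 0.58 -0.26  2.37 -0.29  0.54 -0.96] [0.57 1.26 0.31]
n 8 [-0.711, -0.88, 0.472, -0.098, -0.235, -0.237]
```

Call:
play_rows([
  [[-0.71,-0.88,0.47,-0.1,-0.235,-0.237],[-0.71,-0.88,0.47,-0.1,-0.235,-0.237],[-0.71,-0.88,0.47,-0.1,-0.235,-0.237],[-0.71,-0.88,0.47,-0.1,-0.235,-0.237],[-0.71,-0.88,0.47,-0.1,-0.235,-0.237],[-0.71,-0.88,0.47,-0.1,-0.235,-0.237],[-0.71,-0.88,0.47,-0.1,-0.235,-0.237],[-0.71,-0.88,0.47,-0.1,-0.235,-0.237],[0,0,0,0,0,0]],
])

```text
time_s: 5.12
tool_pos: [0.614, 0.167, 0.17]
ee_rot: [0.351, -0.188, 0.915, 0.073]
force: [-0.0, 0.1, -1.1]
width: -0.0001
grasp_force: 0.0
```

```bash
python3 - <<'E'
from mv import *
from h import grab_frame,save,proj
import cv2
s,p,q=st();print(s["time_s"],p,inframe(p,OR,AR).round(4),s["joint_pos"].round(2),s["force"].round(2))
print((R.from_euler('z',-AR)*q).as_matrix().round(3))
P,Q=pose(tip([.011,-.054,.117],42,.011),42,OR,AR)
rows(P,Q)
f=grab_frame("side");save(f,"s2",(240,100,380,260),3.7);print(proj(f,p))
t=grab_frame("top");save(t,"t2",(170,120,310,240),4)
a=cv2.imread("pics/s2.png");b=cv2.imread("pics/t2.png");h=592
c=np.hstack([cv2.resize(a,(int(a.shape[1]*.75),int(a.shape[0]*.75))),cv2.resize(b,(410,444))]);cv2.imwrite("pics/pre.png",c);print(c.shape)
E
```

```text
5.125 [0.6139536  0.16701279 0.16999764] [-0.0331 -0.0549  0.17  ] [ 0.13 -0.06  2.29  0.75  0.27 -2.51] [-0.03  0.15 -1.05]
[[-0.743  0.003  0.669]
 [ 0.004  1.    -0.   ]
 [-0.669  0.002 -0.743]]
n 3 [-0.138, 0.015, 0.864, -0.0, -0.001, -0.012]
(np.float64(287.45944016735393), np.float64(180.075664047345))
(444, 798, 3)
```

View pics/pre.png

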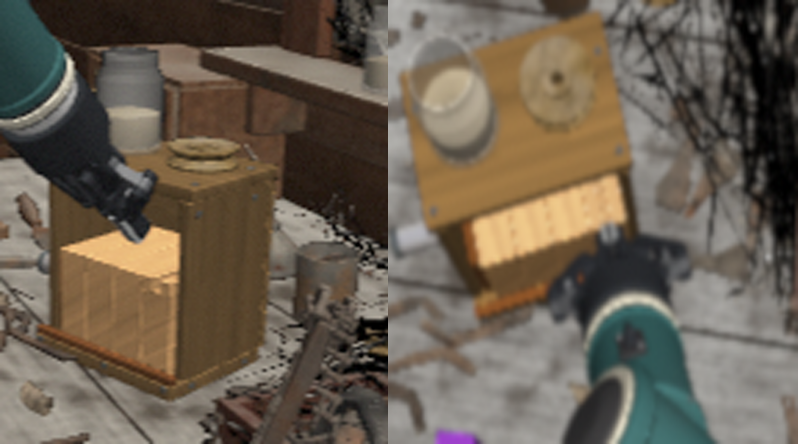

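Call:
play_rows([
  [[0,0,-0.8,0,0,1],[0,0,-0.8,0,0,1],[0,0,-0.8,0,0,1],[0,0,0,0,0,1],[0,0,0,0,0,1],[0,0,0,0,0,1],[0,0,0,0,0,1],[0,0,0,0,0,1],[0,0,0,0,0,1],[0,0,0,0,0,1]],
])

```text
time_s: 6.48
tool_pos: [0.5821, 0.1561, 0.205]
ee_rot: [0.266, 0.295, 0.886, 0.239]
force: [-0.3, 0.7, 0.3]
width: 0.0002
grasp_force: 0.0
```

Call:
play_rows([
  [[0,0,0,0,0,1],[0,0,0,0,0,1],[0,0,0,0,0,1],[0,0,0,0,0,1],[0,0,0,0,0,1],[0,0,0,0,0,1],[0,0,0,0,0,1],[0,0,0,0,0,1],[0,0,0,0,0,1],[0,0,0,0,0,1]],
])

```text
time_s: 7.72
tool_pos: [0.5821, 0.1561, 0.205]
ee_rot: [0.111, 0.698, 0.62, 0.34]
force: [-0.3, 0.7, -0.6]
width: 0.0001
grasp_force: 0.0
```

Call:
play_rows([
  [[0,0,0,0,0,1],[0,0,0,0,0,1],[0,0,0,0,0,1],[0,0,0,0,0,1],[0,0,0,0,0,1],[0,0,0,0,0,1],[0,0,0,0,0,1],[0,0,0,0,0,1],[0,0,0,0,0,1],[0,0,0,0,0,1]],
])

```text
time_s: 8.98
tool_pos: [0.5821, 0.1561, 0.205]
ee_rot: [-0.074, 0.915, 0.188, 0.35]
force: [0.1, 0.4, 0.4]
width: -0.0001
grasp_force: 0.0
```

```bash
sed -i 's/y=np.array(\[0,1,0.\])/y=np.array([0,-1,0.])/' mv.py; python3 - <<'E'
from mv import *
s,p,q=st();print(s["time_s"],p,inframe(p,OR,AR).round(4),s["joint_pos"].round(2),s["force"].round(2))
print((R.from_euler('z',-AR)*q).as_matrix().round(3))
P,Q=pose(tip([-.025,-.054,.135],42,.011),42,OR,AR);rows(P,Q)
P2,Q2=pose(tip([.012,-.054,.115],42,.008),42,OR,AR);rows(P2,Q2,p0=P,q0=Q)
E
```

```text
8.975 [0.58208368 0.1560932  0.20500434] [-0.0666 -0.0522  0.205 ] [ 0.11 -0.18  2.32  0.6   0.36  0.78] [0.05 0.39 0.42]
[[ 0.744 -0.001  0.668]
 [-0.004 -1.     0.002]
 [ 0.668 -0.004 -0.744]]
n 4 [-0.06, 0.023, 0.786, -0.005, 0.005, -0.009]
n 3 [0.185, 0.0, 0.66, 0.0, 0.0, 0.0]
```

Call:
play_rows([
  [[-0.06,0.02,0.79,-0.005,0.005,-0.009],[-0.06,0.02,0.79,-0.005,0.005,-0.009],[-0.06,0.02,0.79,-0.005,0.005,-0.009],[-0.06,0.03,0.77,-0.005,0.005,-0.009],[0.18,0,0.66,0,0,0],[0.18,0,0.66,0,0,0],[0.18,0,0.66,0,0,0],[0,0,0,0,0,0]],
])

```text
time_s: 9.98
tool_pos: [0.6501, 0.1838, 0.1325]
ee_rot: [-0.072, 0.914, 0.191, 0.351]
force: [-1.1, -0.2, 0.1]
width: -0.0002
grasp_force: 0.0
```

Call:
play_rows([
  [[-0.067,0,0.074,0,0,0],[-0.067,0,0.074,0,0,0],[0,0,0,0,0,0]],
])

```text
time_s: 10.35
tool_pos: [0.6505, 0.1826, 0.1292]
ee_rot: [-0.072, 0.914, 0.19, 0.351]
force: [0.5, 0.0, -0.0]
width: 0.0003
grasp_force: 0.0
```

```bash
python3 - <<'E'
from mv import *
s,p,q=st();print(s["time_s"],p,inframe(p,OR,AR).round(4),s["joint_pos"].round(2),s["force"].round(2))
a=np.radians(42);print("near corner",inframe(p,OR,AR)+.017*np.array([np.sin(a),0,-np.cos(a)])-.008*np.array([np.cos(a),0,np.sin(a)]))
E
```

```text
10.35 [0.6505381  0.18259917 0.12915458] [ 0.0067 -0.0551  0.1292] [0.15 0.08 2.24 1.03 0.2  0.36] [ 0.5   0.02 -0.  ]
near corner [ 0.01213845 -0.05509648  0.11116807]
```

Call:
play_rows([
  [[-0.067,0,0.074,0,0,0],[-0.033,0,0.037,0,0,0],[0,0,0,0,0,0]],
])

```text
time_s: 10.72
tool_pos: [0.6517, 0.1828, 0.1278]
ee_rot: [-0.072, 0.913, 0.19, 0.353]
force: [-4.3, -2.1, 5.6]
width: -0.0001
grasp_force: 3.1
```

Call:
play_rows([
  [[-0.033,0,0.037,0,0,0],[0,0,0,0,0,0]],
])

```text
time_s: 10.98
tool_pos: [0.6522, 0.1829, 0.1277]
ee_rot: [-0.072, 0.913, 0.19, 0.353]
force: [-5.8, -1.3, 10.6]
width: 0.0
grasp_force: 4.8
```

Call:
play_rows([
  [[-0.033,0,0.037,0,0,0],[-0.15,0,-0.134,0,0,0],[-0.15,0,-0.134,0,0,0],[0,0,0,0,0,0]],
])

```text
time_s: 11.48
tool_pos: [0.6461, 0.18, 0.1279]
ee_rot: [-0.072, 0.913, 0.19, 0.354]
force: [-1.2, 1.9, 8.2]
width: -0.0001
grasp_force: 3.9
```

Call:
play_rows([
  [[-0.05,0,0.056,0,0,0],[-0.15,0,-0.134,0,0,0],[-0.15,0,-0.134,0,0,0],[0,0,0,0,0,0]],
])

```text
time_s: 11.98
tool_pos: [0.6397, 0.1769, 0.1276]
ee_rot: [-0.072, 0.912, 0.19, 0.355]
force: [-0.3, 1.0, 10.4]
width: 0.0002
grasp_force: 6.1
```

```bash
python3 - <<'E'
from mv import *
from h import grab_frame,save,proj
s,p,q=st();a=np.radians(42);print(s["force"],"corner",inframe(p,OR,AR)+.017*np.array([np.sin(a),0,-np.cos(a)])-.008*np.array([np.cos(a),0,np.sin(a)]))
f=grab_frame("side");save(f,"s3",(240,140,350,240),6)
E
```

```text
[-0.30800272  1.00823734 10.4488821 ] corner [-9.49786140e-05 -5.59735864e-02  1.09625114e-01]
```

View pics/s3.png

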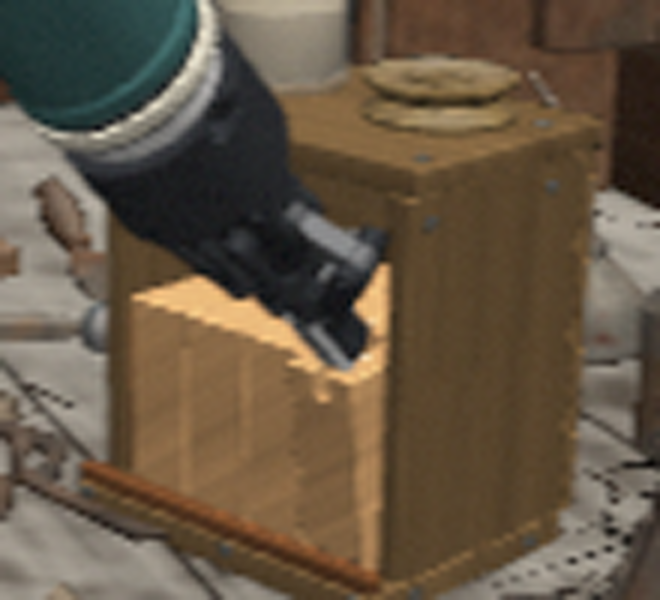

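Call:
play_rows([
  [[-0.03,0,0.033,0,0,0],[-0.15,0,-0.134,0,0,0],[-0.15,0,-0.134,0,0,0],[-0.16,0,-0.12,0,0,0],[-0.16,0,-0.12,0,0,0],[0,0,0,0,0,0]],
])

```text
time_s: 12.78
tool_pos: [0.6244, 0.1702, 0.1252]
ee_rot: [-0.072, 0.913, 0.19, 0.355]
force: [-2.9, -0.5, 10.7]
width: -0.0004
grasp_force: 5.7
```

Call:
play_rows([
  [[-0.18,0,-0.1,0,0,0],[-0.18,0,-0.1,0,0,0],[0,0,0,0,0,0]],
])

```text
time_s: 13.15
tool_pos: [0.6164, 0.1667, 0.1224]
ee_rot: [-0.072, 0.913, 0.19, 0.354]
force: [-3.2, -1.3, 8.4]
width: 0.0001
grasp_force: 5.2
```

```bash
python3 - <<'E'
from mv import *
from h import grab_frame,save,proj,cloud
s,p,q=st();a=np.radians(42);print(s["force"],"corner",inframe(p,OR,AR)+.017*np.array([np.sin(a),0,-np.cos(a)])-.008*np.array([np.cos(a),0,np.sin(a)]))
f=grab_frame("side");save(f,"s4",(240,140,350,240),6)
W=inframe(cloud(f).reshape(-1,3),OR,AR)
# front face of grooved rail: y -.072..-.036, bins of z
for z in np.arange(.03,.12,.01):
    m=(abs(W[:,1]+.054)<.015)&(abs(W[:,2]-z)<.005)&(W[:,0]>-.08)&(W[:,0]<.03)
    print(round(z,3),m.sum(),np.median(W[m,0]).round(4) if m.sum() else None)
E
```

```text
[-3.22787939 -1.30410062  8.36978877] corner [-0.02548362 -0.05611042  0.10445284]
0.03 25 -0.0029
0.04 23 -0.0073
0.05 20 -0.0129
0.06 31 -0.0169
0.07 29 -0.0218
0.08 26 -0.0264
0.09 32 -0.0303
0.1 42 -0.0326
0.11 48 -0.022
```

View pics/s4.png

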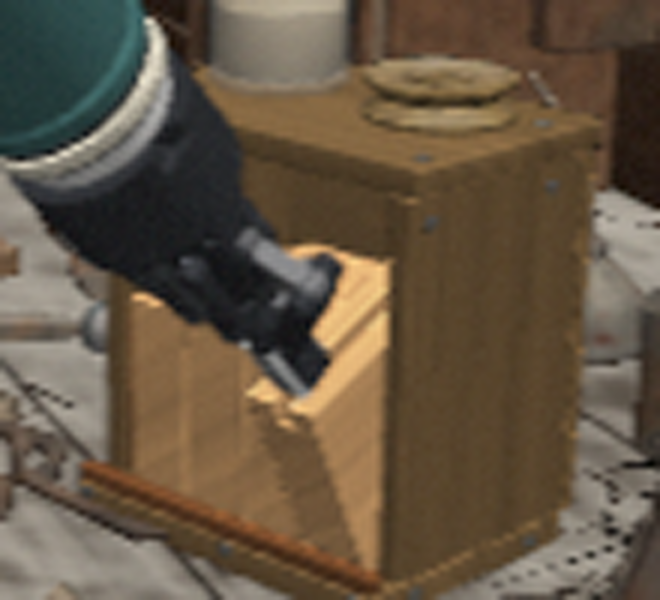

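Call:
play_rows([
  [[-0.21,0,-0.067,0,0,0],[-0.21,0,-0.067,0,0,0],[0,0,0,0,0,0],[0,0,0,0,0,0]],
])

```text
time_s: 13.7
tool_pos: [0.6087, 0.1634, 0.1183]
ee_rot: [-0.072, 0.913, 0.19, 0.354]
force: [-3.7, -2.0, 9.3]
width: -0.0001
grasp_force: 5.4
```

Call:
play_rows([
  [[0.335,0,-0.37,0,0,0],[0,0,-0.9,0,0,0],[0,0,-0.9,0,0,0],[0,0,-0.9,0,0,0],[0,0,0,0,0,0]],
], hand=0)

```text
time_s: 14.32
tool_pos: [0.5739, 0.1489, 0.1669]
ee_rot: [-0.072, 0.913, 0.19, 0.353]
force: [0.7, 0.6, 0.7]
width: 0.0857
grasp_force: 0.0
```

```bash
python3 - <<'E'
from mv import *
from h import grab_frame,cloud
s,p,q=st();print(s["time_s"],s["force"],inframe(p,OR,AR),s["joint_pos"].round(2),s["width"])
for c in("side","top"):
    f=grab_frame(c);W=inframe(cloud(f).reshape(-1,3),OR,AR)
    for z in np.arange(.03,.125,.01):
        m=(abs(W[:,1]+.054)<.015)&(abs(W[:,2]-z)<.005)&(W[:,0]>-.08)&(W[:,0]<.03)
        if m.sum():print(c,round(z,3),m.sum(),np.median(W[m,0]).round(4),W[m,0].min().round(4))
    # y extents of protruding part
    m=(W[:,0]<-.02)&(W[:,0]>-.06)&(W[:,2]>.06)&(W[:,2]<.13)&(abs(W[:,1]+.054)<.035)
    print(c,np.percentile(W[m,1],[0,2,50,98,100]).round(4),m.sum())
E
```

```text
14.325 [0.69091602 0.57007741 0.66487538] [-0.07697298 -0.05557852  0.16693188] [ 0.1  -0.14  2.37  0.8   0.29  0.55] 0.08571311857967585
side 0.03 27 -0.004 -0.0108
side 0.04 23 -0.01 -0.0134
side 0.05 22 -0.0159 -0.0181
side 0.06 21 -0.0213 -0.0237
side 0.07 22 -0.0278 -0.0306
side 0.08 23 -0.0335 -0.0363
side 0.09 27 -0.0382 -0.0424
side 0.1 56 -0.0356 -0.0454
side 0.11 63 -0.0199 -0.0341
side 0.12 64 -0.0028 -0.0156
side [-0.0731 -0.0723 -0.0593 -0.036  -0.0353] 264
top 0.09 18 -0.0306 -0.0425
top 0.1 67 -0.0327 -0.0438
top 0.11 69 -0.0183 -0.0322
top 0.12 67 -0.0026 -0.0172
top [-0.0707 -0.0701 -0.053  -0.0354 -0.0348] 115
```

```bash
python3 - <<'E'
from mv import *
P,Q=pose([-.0268,-.054,.0936],38,OR,AR);rows(P,Q,6)
E
```

```text
n 6 [-0.07, -0.012, 0.729, 0.002, -0.114, 0.004]
```

Call:
play_rows([
  [[-0.07,-0.012,0.73,0,-0.114,0],[-0.07,-0.012,0.73,0,-0.114,0],[-0.07,-0.012,0.73,0,-0.114,0],[-0.07,-0.012,0.73,0,-0.114,0],[-0.07,-0.012,0.73,0,-0.114,0],[-0.07,-0.012,0.73,0,-0.114,0],[0,0,0,0,0,0]],
])

```text
time_s: 15.3
tool_pos: [0.6189, 0.1706, 0.0913]
ee_rot: [-0.065, 0.926, 0.193, 0.317]
force: [-0.5, -0.3, 0.8]
width: 0.0852
grasp_force: 0.0
```

```bash
python3 - <<'E'
from mv import *
s,p,q=st();print(s["time_s"],s["force"],inframe(p,OR,AR),s["joint_pos"].round(2))
print((R.from_euler('z',-AR)*q).as_matrix().round(3))
E
```

```text
15.3 [-0.54031559 -0.29678964  0.84877515] [-0.02711267 -0.05352744  0.09126695] [0.15 0.1  2.28 0.91 0.2  0.46]
[[ 0.79   0.002  0.613]
 [ 0.002 -1.    -0.   ]
 [ 0.613  0.001 -0.79 ]]
```

Call:
play_rows([
  [[0.08,0,-0.1,0,0,0],[0,0,0,0,0,0],[0,0,0,0,0,0],[0,0,0,0,0,0],[0,0,0,0,0,0],[0,0,0,0,0,0]],
], hand=1)

```text
time_s: 16.05
tool_pos: [0.6195, 0.1705, 0.0967]
ee_rot: [-0.065, 0.926, 0.193, 0.319]
force: [-4.0, -0.4, 5.6]
width: 0.0349
grasp_force: 63.1
```

Call:
play_rows([
  [[0.16,0,-0.21,0,0,0],[0.16,0,-0.21,0,0,0],[0.17,0,-0.21,0,0,0],[0,0,0,0,0,0]],
])

```text
time_s: 16.55
tool_pos: [0.6186, 0.1701, 0.1112]
ee_rot: [-0.065, 0.926, 0.193, 0.318]
force: [-1.5, -1.6, -0.9]
width: 0.0349
grasp_force: 62.5
```

```bash
python3 - <<'E'
from mv import *
from h import grab_frame,cloud,save
s,p,q=st();print(s["time_s"],s["force"],inframe(p,OR,AR),s["joint_pos"].round(2))
f=grab_frame("side");save(f,"s5",(240,140,350,240),6)
E
```

```text
16.55 [-1.47286545 -1.64947235 -0.93790021] [-0.02754329 -0.05386944  0.11118793] [0.15 0.06 2.27 0.76 0.23 0.61]
```

View pics/s5.png

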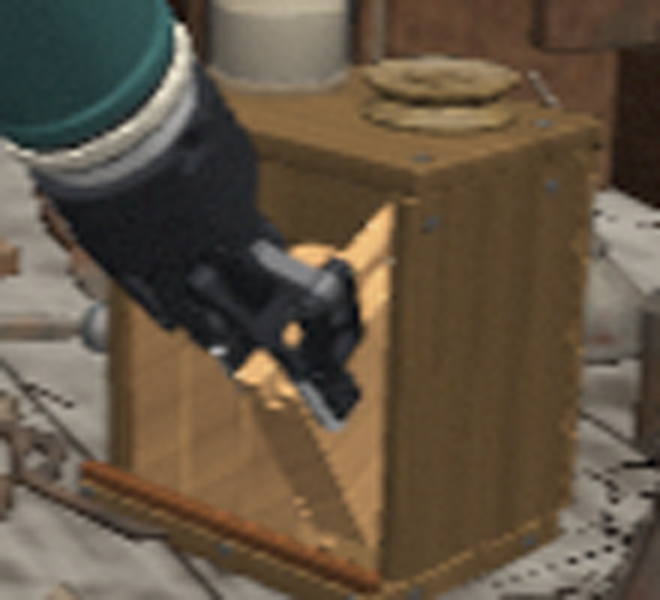

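Call:
play_rows([
  [[-0.2,0,-0.35,0,0,0],[-0.5,0,-0.5,0,0,0],[-0.59,0,-0.46,0,0,0],[-0.59,0,-0.46,0,0,0],[-0.59,0,-0.46,0,0,0],[-0.59,0,-0.46,0,0,0]],
])

```text
time_s: 17.35
tool_pos: [0.5431, 0.1375, 0.1162]
ee_rot: [-0.065, 0.926, 0.193, 0.318]
force: [0.1, 0.5, -1.1]
width: 0.0348
grasp_force: 62.2
```

```bash
python3 - <<'E'
from mv import *
s,p,q=st();print(s["time_s"],s["force"],inframe(p,OR,AR),s["joint_pos"].round(2))
E
```

```text
17.35 [ 0.14208646  0.49750675 -1.13439931] [-0.10983181 -0.05385641  0.11624932] [ 0.09 -0.11  2.42  0.8   0.27  0.53]
```

```bash
sed -i 's/^OF=.*/OF=np.array([.5205,-.2126,0]);AF=np.radians(-9.65)/' mv.py; python3 - <<'E'
from mv import *
s,p,q=st()
P,Q=pose([-.150,-.054,.125],38,OR,AR);rows(P,Q)
P2,Q2=pose([-.135,.05,.15],8.3,OF,-.1684);print(P2);u=rows(P2,Q2,None,P,Q)
u=u.round(2);n=20;p,q=P,Q
for k in range(30):
    p=p+q.apply(u[:3]*.02);q=q*R.from_rotvec(np.radians(u[3:]*6))
    if k%3==2:print(k,p.round(3),inframe(p,OR,AR).round(3))
E
```

```text
n 2 [-0.658, 0.003, -0.79, 0.004, 0.007, 0.013]
[ 0.39578994 -0.14068059  0.15      ]
n 13 [-0.477, 0.945, -0.348, -0.168, -0.37, 0.394]
2 [0.493 0.056 0.125] [-0.188 -0.109  0.125]
5 [ 0.472 -0.007  0.127] [-0.233 -0.158  0.127]
8 [ 0.443 -0.067  0.134] [-0.283 -0.202  0.134]
11 [ 0.408 -0.122  0.146] [-0.337 -0.239  0.146]
14 [ 0.368 -0.173  0.162] [-0.394 -0.269  0.162]
17 [ 0.324 -0.217  0.185] [-0.452 -0.292  0.185]
20 [ 0.277 -0.256  0.214] [-0.51  -0.309  0.214]
23 [ 0.23  -0.287  0.249] [-0.566 -0.32   0.249]
26 [ 0.184 -0.313  0.289] [-0.618 -0.324  0.289]
29 [ 0.14  -0.331  0.336] [-0.666 -0.324  0.336]
```

Call:
play_rows([
  [[-0.66,0,-0.79,0,0,0],[-0.66,0,-0.79,0,0,0],[0,0,0,0,0,0]],
])

```text
time_s: 17.73
tool_pos: [0.5055, 0.1214, 0.1244]
ee_rot: [-0.065, 0.926, 0.193, 0.318]
force: [0.6, 0.2, -2.0]
width: 0.035
grasp_force: 62.3
```

```bash
python3 - <<'E'
from mv import *
s,p,q=st();print(s["time_s"],s["force"],inframe(p,OR,AR),s["joint_pos"].round(2))
P2,Q2=pose([-.12,.05,.15],8.3,OF,AF);rows(P2,Q2,14)
E
```

```text
17.725 [ 0.57450725  0.18132239 -2.02645432] [-0.15069972 -0.05371526  0.12436887] [ 0.05 -0.22  2.49  0.75  0.32  0.56]
n 14 [-0.392, 0.895, -0.301, -0.155, -0.343, 0.367]
```

Call:
play_rows([
  [[-0.39,0.9,-0.3,-0.155,-0.343,0.367],[-0.39,0.9,-0.3,-0.155,-0.343,0.367],[-0.39,0.9,-0.3,-0.155,-0.343,0.367],[-0.39,0.9,-0.3,-0.155,-0.343,0.367],[-0.39,0.9,-0.3,-0.155,-0.343,0.367],[-0.39,0.9,-0.3,-0.155,-0.343,0.367],[-0.39,0.9,-0.3,-0.155,-0.343,0.367]],
])

```text
time_s: 18.6
tool_pos: [0.4778, -0.0185, 0.1296]
ee_rot: [-0.03, 0.978, 0.055, 0.198]
force: [0.0, 0.2, -0.7]
width: 0.0351
grasp_force: 62.3
```

```bash
python3 - <<'E'
from mv import *
s,p,q=st();print(s["time_s"],s["force"],p,inframe(p,OR,AR),s["joint_pos"].round(2))
P2,Q2=pose([-.12,.05,.15],8.3,OF,AF);rows(P2,Q2,7)
E
```

```text
18.6 [ 0.03823105  0.21064852 -0.7091501 ] [ 0.47778302 -0.01854151  0.12956427] [-0.23172099 -0.17108495  0.12956427] [-0.2  -0.23  2.39  0.27  0.62  1.07]
n 7 [-0.41, 0.891, -0.301, -0.155, -0.342, 0.366]
```

Call:
play_rows([
  [[-0.41,0.89,-0.3,-0.155,-0.343,0.366],[-0.41,0.89,-0.3,-0.155,-0.343,0.366],[-0.41,0.89,-0.3,-0.155,-0.343,0.366],[-0.41,0.89,-0.3,-0.155,-0.343,0.366],[-0.41,0.89,-0.3,-0.155,-0.343,0.366],[-0.41,0.89,-0.3,-0.155,-0.343,0.366],[-0.41,0.89,-0.3,-0.155,-0.343,0.366],[0,0,0,0,0,0]],
])

```text
time_s: 19.6
tool_pos: [0.4115, -0.1433, 0.1503]
ee_rot: [0.006, 0.994, -0.084, 0.073]
force: [0.3, -0.8, -2.1]
width: 0.0347
grasp_force: 62.3
```

```bash
cat > rail.py <<'E'
from mv import *
from h import grab_frame,cloud,save
def look():
    s,p,q=st();pf=inframe(p,OF,AF);print("t",s["time_s"],"F",s["force"].round(1),"tcp fix",pf.round(4),"j",s["joint_pos"].round(2))
    print((R.from_euler('z',-AF)*q).as_euler('xyz',degrees=True).round(1))
    for c in("side","top"):
        f=grab_frame(c);W=inframe(cloud(f).reshape(-1,3),OF,AF)
        x0=pf[0]+.03;m=(W[:,0]>x0)&(W[:,0]<pf[0]+.095)&(abs(W[:,1]-pf[1])<.03)&(W[:,2]>pf[2]-.02)&(W[:,2]<pf[2]+.035)
        Q=W[m]; 
        if len(Q)<20: print(c,"few");continue
        zt=np.percentile(Q[:,2],90); T=Q[abs(Q[:,2]-np.median(Q[Q[:,2]>zt-.01][:,2]))<.006]
        b=np.linspace(x0,pf[0]+.095,8);k=[( (b[i]+b[i+1])/2,np.median(T[(T[:,0]>b[i])&(T[:,0]<b[i+1])][:,2])) for i in range(7) if ((T[:,0]>b[i])&(T[:,0]<b[i+1])).sum()>3]
        k=np.array(k);g=np.polyfit(k[:,0],k[:,1],1);print(c,"top slope deg",np.degrees(np.arctan(g[0])).round(2),"z at mid",np.polyval(g,pf[0]+.043).round(4),"y ext",np.percentile(T[:,1],[1,99]).round(4),len(T))
        # far end
        m=(abs(W[:,1]-pf[1])<.012)&(W[:,2]>pf[2]-.0)&(W[:,2]<pf[2]+.03)&(W[:,0]>pf[0])&(W[:,0]<pf[0]+.14);print("  xmax",np.sort(W[m,0])[-5:].round(4))
        # lower side on side cam
        m=(W[:,0]>x0)&(W[:,0]<pf[0]+.095)&(abs(W[:,1]-pf[1]+.018)<.006)&(W[:,2]>pf[2]-.06)&(W[:,2]<pf[2])
        if m.sum()>40:
            A=np.c_[W[m,0],W[m,2],np.ones(m.sum())];co=np.linalg.lstsq(A,W[m,1],rcond=None)[0];print("  side face yaw",np.degrees(co[0]).round(2),"roll",np.degrees(co[1]).round(2),"y",np.median(W[m,1]).round(4),m.sum())
        save(f,c+"_r",None)
E
python3 -c "
from rail import *
look()"
```

```text
t 19.6 F [ 0.3 -0.8 -2.1] tcp fix [-0.119   0.0501  0.1503] j [-0.42 -0.21  2.29  0.05  0.92  1.29]
[-180.    -8.4    0. ]
side top slope deg 1.5 z at mid 0.159 y ext [0.0305 0.0669] 601
  xmax [-0.0156 -0.0153 -0.0151 -0.015  -0.0144]
  side face yaw -0.05 roll -0.01 y 0.0319 1354
top top slope deg 1.11 z at mid 0.1586 y ext [0.0335 0.0687] 178
  xmax [-0.0167 -0.016  -0.0159 -0.0158 -0.0153]
```

```bash
python3 - <<'E'
from mv import *
P,Q=pose([-.120,.0225,.130],7.1,OF,AF);rows(P,Q,3)
P2,Q2=pose([-.120,.0225,.110],7.1,OF,AF);rows(P2,Q2,3,P,Q)
E
```

```text
n 3 [-0.053, 0.474, 0.325, -0.004, -0.07, 0.005]
n 3 [-0.041, -0.0, 0.331, 0.0, 0.0, 0.0]
```

Call:
play_rows([
  [[-0.05,0.47,0.32,0,-0.07,0],[-0.05,0.47,0.32,0,-0.07,0],[-0.05,0.47,0.32,0,-0.07,0],[-0.04,0,0.33,0,0,0],[-0.04,0,0.33,0,0,0],[-0.04,0,0.33,0,0,0],[0,0,0,0,0,0]],
])

```text
time_s: 20.58
tool_pos: [0.4054, -0.1699, 0.1098]
ee_rot: [0.005, 0.995, -0.083, 0.061]
force: [-0.5, 0.5, -0.6]
width: 0.0348
grasp_force: 62.3
```

```bash
python3 -c "
from rail import *
look()"
```

```text
t 20.575 F [-0.5  0.5 -0.6] tcp fix [-0.1207  0.0228  0.1098] j [-0.48 -0.13  2.3   0.05  0.85  1.22]
[-1.8e+02 -7.0e+00  1.0e-01]
side top slope deg 0.0 z at mid 0.1176 y ext [0.003  0.0398] 691
  xmax [-0.0158 -0.0157 -0.0156 -0.0152 -0.0152]
  side face yaw -0.03 roll 0.5 y 0.0047 936
top top slope deg 0.48 z at mid 0.1174 y ext [0.0054 0.0412] 185
  xmax [-0.0187 -0.0184 -0.018  -0.0177 -0.0163]
```

Call:
play_rows([
  [[-0.01,0,0.1,0,0,0],[-0.01,0,0.08,0,0,0],[-0.006,0,0.05,0,0,0],[0,0,0,0,0,0]],
])

```text
time_s: 21.18
tool_pos: [0.4059, -0.1703, 0.106]
ee_rot: [0.005, 0.995, -0.083, 0.061]
force: [0.1, 0.2, -1.9]
width: 0.0348
grasp_force: 62.3
```

Call:
play_rows([
  [[-0.006,0,0.05,0,0,0],[0,0,0,0,0,0]],
])

```text
time_s: 21.42
tool_pos: [0.4063, -0.1705, 0.1056]
ee_rot: [0.005, 0.995, -0.083, 0.062]
force: [-2.1, 1.2, 4.0]
width: 0.0349
grasp_force: 62.9
```

Call:
play_rows([
  [[0,0.075,0,0,0,0],[0,0.075,0,0,0,0],[0,0.05,0,0,0,0],[0,0,0,0,0,0]],
])

```text
time_s: 21.92
tool_pos: [0.4061, -0.1743, 0.1056]
ee_rot: [0.005, 0.995, -0.084, 0.062]
force: [-0.6, 3.8, 5.4]
width: 0.0348
grasp_force: 63.2
```

Call:
play_rows([
  [[0,0.05,0,0,0,0],[0,0.04,0,0,0,0],[0,0,0,0,0,0]],
])

```text
time_s: 22.3
tool_pos: [0.406, -0.1747, 0.1057]
ee_rot: [0.004, 0.995, -0.084, 0.062]
force: [1.7, 10.1, 7.7]
width: 0.0349
grasp_force: 63.4
```

Call:
play_rows([
  [[0.15,-0.03,0.0,0,0,0],[0.15,0,0.018,0,0,0],[0.15,0,0.018,0,0,0],[0.1,0,0.012,0,0,0],[0,0,0,0,0,0]],
])

```text
time_s: 22.92
tool_pos: [0.4142, -0.176, 0.1056]
ee_rot: [0.004, 0.995, -0.083, 0.059]
force: [-10.4, 7.9, 15.9]
width: 0.0349
grasp_force: 64.6
```

```bash
python3 -c "
from rail import *
look()"
```

```text
t 22.925 F [-10.4   7.9  15.9] tcp fix [-0.1109  0.0183  0.1056] j [-0.49 -0.1   2.28  0.05  0.85  1.22]
[-1.799e+02 -6.800e+00  1.000e-01]
side top slope deg -0.2 z at mid 0.1133 y ext [-0.001   0.0359] 699
  xmax [-0.0068 -0.0067 -0.0064 -0.0064 -0.0061]
  side face yaw 0.08 roll 2.7 y 0.0002 837
top top slope deg -0.01 z at mid 0.1131 y ext [0.0014 0.0369] 180
  xmax [-0.0096 -0.0084 -0.0084 -0.0082 -0.0077]
```

Call:
play_rows([
  [[0.012,0,-0.1,0,0,0],[0.006,-0.02,-0.03,0,0,0],[0.1,0,0.006,0,0,0],[0.1,0,0.006,0,0,0],[0,0,0,0,0,0]],
])

```text
time_s: 23.65
tool_pos: [0.4193, -0.1768, 0.1073]
ee_rot: [0.004, 0.995, -0.083, 0.06]
force: [-0.8, 5.7, -2.0]
width: 0.0351
grasp_force: 62.1
```

Call:
play_rows([
  [[-0.006,0,0.05,0,0,0],[0.05,0,0.006,0,0,0],[0,0,0,0,0,0]],
])

```text
time_s: 24.02
tool_pos: [0.4204, -0.177, 0.1066]
ee_rot: [0.004, 0.995, -0.083, 0.061]
force: [-0.2, 6.1, -0.8]
width: 0.0347
grasp_force: 62.4
```

Call:
play_rows([
  [[0.06,0,0.006,0,0,0],[0,0,0,0,0,0]],
])

```text
time_s: 24.28
tool_pos: [0.4208, -0.177, 0.1064]
ee_rot: [0.004, 0.995, -0.083, 0.06]
force: [-4.8, 6.1, 0.9]
width: 0.035
grasp_force: 62.7
```

Call:
play_rows([
  [[0.05,0,0.006,0,0,0],[0,0,0,0,0,0]],
])

```text
time_s: 24.52
tool_pos: [0.4208, -0.177, 0.1063]
ee_rot: [0.004, 0.995, -0.083, 0.059]
force: [-9.6, 5.6, 5.0]
width: 0.0351
grasp_force: 63.3
```

Call:
play_rows([
  [[-0.01,0,0.05,0,0,0],[0,0,0,0,0,0]],
])

```text
time_s: 24.78
tool_pos: [0.4208, -0.177, 0.1057]
ee_rot: [0.004, 0.995, -0.083, 0.059]
force: [-9.4, 7.0, 6.8]
width: 0.0348
grasp_force: 63.6
```

```bash
python3 -c "
from rail import *
look()"
```

```text
t 24.775 F [-9.4  7.   6.8] tcp fix [-0.1042  0.0183  0.1057] j [-0.48 -0.08  2.27  0.05  0.84  1.23]
[-1.799e+02 -6.700e+00  1.000e-01]
side top slope deg -0.15 z at mid 0.1134 y ext [-0.0013  0.0362] 697
  xmax [-0.0003  0.0002  0.0002  0.0004  0.0012]
  side face yaw 0.21 roll 2.85 y 0.0002 825
top top slope deg 0.79 z at mid 0.1125 y ext [0.0017 0.0368] 169
  xmax [-0.003  -0.002  -0.0019 -0.0014 -0.0013]
```

Call:
play_rows([
  [[-0.06,-0.04,-0.01,0,0,0],[0,0,0,0,0,0]],
])

```text
time_s: 25.12
tool_pos: [0.4208, -0.1769, 0.1057]
ee_rot: [0.005, 0.995, -0.083, 0.06]
force: [-6.8, 2.9, 1.0]
width: 0.0348
grasp_force: 62.6
```

Call:
play_rows([
  [[0,0,0,0,0,0],[0,0,0,0,0,0],[0,0,0,0,0,0],[0,0,0,0,0,0]],
], hand=0)

```text
time_s: 25.62
tool_pos: [0.4225, -0.1774, 0.1067]
ee_rot: [0.005, 0.995, -0.083, 0.062]
force: [-0.6, -0.0, 0.8]
width: 0.0853
grasp_force: 0.0
```

Call:
play_rows([
  [[0,0,-0.5,0,0,0],[0,0,-0.9,0,0,0],[0,0,-0.9,0,0,0],[0,0,-0.9,0,0,0],[0,0,0,0,0,0]],
])

```text
time_s: 26.25
tool_pos: [0.4156, -0.1766, 0.1722]
ee_rot: [0.006, 0.994, -0.083, 0.064]
force: [-0.2, -0.5, -0.5]
width: 0.0855
grasp_force: 0.0
```

```bash
python3 - <<'E'
from mv import *
from h import *
print(st()[0]["time_s"])
I=[]
for c in("side","top"):
    f=grab_frame(c);W=inframe(cloud(f).reshape(-1,3),OF,AF)
    save(f,c+"_e")
    m=(W[:,0]>-.135)&(W[:,0]<.02)&(W[:,1]>-.01)&(W[:,1]<.05)&(W[:,2]>.109)&(W[:,2]<.118);T=W[m]
    r=cv2.minAreaRect((T[:,:2]*1000).astype(np.float32));print(c,"z",np.median(T[:,2]),np.round(r[0],1),np.round(r[1],1),round(r[2],2),np.percentile(T[:,0],[0,1,99,100]).round(4))
    A=np.c_[T[:,:2],np.ones(len(T))];co=np.linalg.lstsq(A,T[:,2],rcond=None)[0];print("tilt deg",np.degrees(co[:2]).round(2))
    # right face above fence only
    m=(W[:,0]>-.11)&(W[:,0]<-.01)&(abs(W[:,1])<.008)&(W[:,2]>.08)&(W[:,2]<.107);T=W[m]
    if m.sum()>50:
        co=np.linalg.lstsq(np.c_[T[:,[0,2]],np.ones(len(T))],T[:,1],rcond=None)[0];print("face yaw,roll",np.degrees(co[:2]).round(2),np.median(T[:,1]).round(4),m.sum())
    m=(abs(W[:,1]+.028)<.012)&(W[:,2]>.08)&(W[:,2]<.09)&(W[:,0]>-.03);print("bridge x",np.percentile(W[m,0],[1,99]).round(4))
a=cv2.imread("pics/side_e.png")[130:400,210:380];b=cv2.imread("pics/top_e.png")[130:320,190:420]
c=np.hstack([cv2.resize(a,(378,600)),cv2.resize(b,(420,347)) if 0 else cv2.copyMakeBorder(cv2.resize(b,(420,347)),0,253,0,0,cv2.BORDER_CONSTANT)]);cv2.imwrite("pics/end.png",c)
E
```

```text
26.25
side z 0.11341145973465011 [-59.3  17.4] [119.8  39.6] 0.51 [-0.1191 -0.1186 -0.0007  0.0007]
tilt deg [-0.    1.26]
face yaw,roll [0.09 0.05] 0.0004 969
bridge x [0.0013 0.2486]
top z 0.11312082042217542 [-58.5  19.1] [ 36.  116.6] 89.65 [-0.1168 -0.0828 -0.0013 -0.0002]
tilt deg [0.04 0.05]
bridge x [0.0005 0.2547]
```

View pics/end.png

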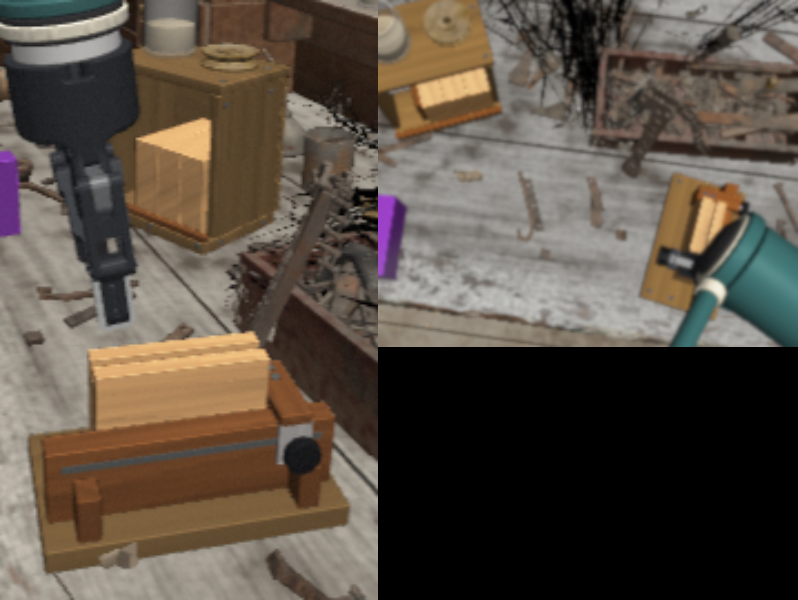

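The picture shows the grooved rail upright, groove up, against the fence and the stop (around pixel 180,380). The three plain rails are closed up and upright in the rack, the wheel and jar are undisturbed, and the gripper is clear.

```bash
python3 -c "
from workcell import robot
print(robot.close_job())"
```

```text
the job is handed in; nothing more can be done
None
```

I handed the job in with the grooved rail standing groove up on the fixture, against the fence and the end stop and released, after about 26 s of the 53 s. The last pictures show the plain rails upright in the rack and the wheel and jar in place. The hand-in gave no verdict, so I don't know how it was judged.

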